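# Lock the drive cover with its quarter-turn stud

### The job

Shut the sprung cover of the yellow drive housing with its quarter-turn stud: take the winged steel stud from the black stand, put its cross-bar through the slot in the cover and push it in against the spring until you feel it bottom, ease off a touch, turn it a quarter turn (either way) and let it spring back so that it stays locked and holds the cover down. Work by feel and gently: do not ram or force the stud in its receptacle (stay under 25 N).

Things in the scene. Friction and masses are not known exactly. Their poses are not given: they have to be found in the camera images.
- stud_grip (a point): Loose steel quarter-turn stud, 150 g, 86 mm tall, upright in the stand. This point: on its axis 72 mm above its foot, where to grip the flat wing, 32 mm (x) by 10 mm (y, the grip width), which reaches from 50 to 86 mm above the foot. Axes: z up the stud, x along the wing and equally along the cross-bar at the foot. Half a turn looks and works the same.
- stud_foot (a point): Centre of the stud's underside, on its axis; axes as stud_grip. From here up: cross-bar 26 mm (x) by 10 mm (y) by 8 mm tall with a stepped lead-in; round shank 10 mm thick; round flange 34 mm wide from 46 to 50 mm up; then the wing.
- stand: Fixed black plastic sleeve, 46 mm outside, 31 mm bore, 52 mm tall; the stud stands in it, its flange resting on the rim, its foot 6 mm above the table. Origin: centre of its underside on the table.
- housing: Fixed yellow steel drive housing, 280 mm (x) by 210 mm (y), rim 76 mm high. Origin: centre of its underside on the table; x points from the slot end of the cover to its hinge end, z up.
- cover_slot (a point): Centre of the slot in the 4 mm aluminium cover, on its upper face; moves and tilts with the cover. Slot 32 mm long along the housing's y, 16 mm wide along x; 70 mm from the housing's centre towards -x, 205 mm from the hinge axis. The face there is 94 mm above the table at joint 0, about 111 mm when ajar. The stud goes in with cross-bar and wing along the housing's y.
- cam: Cam receptacle inside the housing; origin at its nominal place, straight below the slot, 64 mm above the table: top centre of its plate, with a slot 30 by 14 mm along y. The true receptacle lies up to 7.5 mm higher or lower, unmeasured: feel for it. Its floor, where the stud's foot bottoms, is 18.5 mm below its top.
- receptacle_floor (a point): Nominal floor of the receptacle, 45.5 mm above the table (true one up to 7.5 mm off, as the mouth). Raised 1 to 2.5 mm from the floor the cross-bar turns freely; above 3.5 mm it jams under the plate. After a quarter turn (within about 0.12 rad) it springs up into a groove along the housing's x and stays locked, foot 6.5 mm above the floor.
- cover (a joint): Cover's hinge angle (rad): 0 level, about 0.085 ajar as its spring holds it, lower limit -0.055; locked between -0.03 and 0.06. The spring pushes the flange up with about 3 N when ajar, rising about 0.24 N per mm pressed; 5 to 10 N at the receptacle's floor, where the force then rises steeply.
Things that resemble listed ones, but are neither listed nor needed, are in the scene too. What is shaped like the part that bears stud_grip but blue, green or purple is not meant.

How it is judged:
By the outcome, as a careful person would: the job done as asked, in the order asked, and still so for the second after the job is handed in, with the robot touching nothing.
It also fails if it takes over 42 s, if anything falls off the work surface, if the arm or the gripper's body presses on something with over 40 N, if the wrist force passes 120 N, or if a joint passes its speed limit or range.

### The arm

A 6-joint arm with a two-finger parallel gripper is mounted at the origin on the work surface. World frame = base frame: x ahead of the robot, y to its left, z up, the work surface at z = 0. Lengths are in m, angles in rad, forces in N, time in s.
With the tool pointing down it reaches from about 0.325 to 0.925 m from the base axis. Payload 3.1 kg.
Tool frame: the origin (TCP) lies midway between the tips of the shut fingers; the grasp point (between the pads) lies 19 mm behind it; z points along the fingers, y is the line along which they close (so a half turn about z gives the same grasp; the last joint's range is limited). The gripper opens to 85 mm and grips with 20 to 120 N. Pads are 22 mm wide; open, the fingers measure 114 mm over their backs; the gripper's body (76 mm by 85 mm) begins 54 mm behind the grasp point. The pads swing forward as they close: fully open they stand 13 mm farther back than shut.
Start: joints at [-1.446, 0.217, 1.613, -0, 1.311, -0.112], TCP at [0.147, -0.608, 0.231] pointing down, gripper open.
Joint ranges: [-2.75, 2.75], [-0.78, 2.1], [0.31, 2.55], [-1.13, 4.27], [0.13, 2.63], [-2.58, 2.58]. Speed limits (rad/s): [2.79, 2.79, 3.14, 3.14, 3.14, 3.14].

### API

Orientations are given as a unit quaternion [x, y, z, w].
In Python, from cell import arm, effector, planner, get_image gives the robot as it stands. The module is installed in compiled form; this text tells all that it offers. Calls block until the motion is done:
- arm.move_to(position, orientation): joint-space move of the TCP to a pose.
- arm.move_straight(position, ori=None, feed=0.15): straight line of the TCP; ori=None keeps the orientation; feed is the mean speed in m/s.
- arm.goto_joints(angles): joint-space move.
- effector.command_gripper(opening, effort=None): finger opening in m; effort is the grip in N (None keeps the last); returns when the fingers have stopped.
- arm.hold(seconds).
- planner.inverse_kinematics(position, orientation): joint angles nearest the present ones, or None.
- get_image(name): name is "side" or "top" or "wrist"; returns a dict with "pixels" (384x512x3 uint8, red, green, blue), "fovy" (degrees; the focal length in pixels is half the picture's height over the tangent of half this angle, whatever the lens; pixels are square), "cx", "cy" (the principal point, pixels), "R" (3x3) and "t" (3): a world point X has camera coordinates R X + t. Camera axes: x right, y down, z forward; pixel columns grow to the right and rows downward; lengths in m; the calibration is good to about 2 mm. The wrist camera is an equidistant fisheye: a pixel r from the principal point sees the ray r / f radians off the axis. A picture is of the moment at which its call begins. There is no depth.
A pose or a line that the arm cannot do raises arm.Unreachable and nothing moves.
- arm.close_job(): hands the job in; it is judged then, once.
Readings, each from a call of its own:
- arm.current_t(): time.
- arm.current_joint_positions(): joint angles.
- arm.current_qvel(): joint speeds.
- arm.current_effort(): joint torques, N m.
- arm.current_tcp_pos(): TCP position.
- arm.current_ee_rot(): TCP orientation.
- arm.current_ft_force(): force on the tool from outside, world axes, zero at the start.
- arm.current_ft_torque(): the same for the moment, N m.
- arm.current_opening(): finger opening in m.
- arm.current_finger_force(): force on a finger pad.
Only numpy, scipy, OpenCV 4.12 (cv2) and the standard library are available. Lean on these libraries where they do the work, as an engineer would, in place of code of your own. Each camera call takes 0.05 s, during which the arm holds its last target. There are 200 camera calls.

## Working session

There is one attempt and no reset: what is moved stays moved. The work goes in short steps, each a Python script; the robot and the scene stay as the last script left them, time stands still between calls to the robot, and variables do not carry over. Pictures are saved under pics/ and viewed, at most 10 in all, crops included, and the job is handed in when it is done.

```bash
mkdir -p pics; cat > h.py <<'E'
import numpy as np, cv2, pickle
def ray(im,u,v):
    f=im["pixels"].shape[0]/2/np.tan(np.radians(im["fovy"])/2)
    x,y=(u-im["cx"])/f,(v-im["cy"])/f
    if im.get("name")=="wrist":
        r=np.hypot(x,y); d=np.array([x/r*np.sin(r),y/r*np.sin(r),np.cos(r)]) if r>0 else np.array([0,0,1.])
    else: d=np.array([x,y,1.])
    R=np.array(im["R"]); return -R.T@np.array(im["t"]), R.T@d
def onplane(im,u,v,z):
    o,d=ray(im,u,v); return o+d*(z-o[2])/d[2]
def proj(im,X):
    f=im["pixels"].shape[0]/2/np.tan(np.radians(im["fovy"])/2)
    c=np.array(im["R"])@np.array(X)+np.array(im["t"])
    if im.get("name")=="wrist":
        r=np.hypot(c[0],c[1]); th=np.arctan2(r,c[2]); return im["cx"]+f*th*c[0]/r, im["cy"]+f*th*c[1]/r
    return im["cx"]+f*c[0]/c[2], im["cy"]+f*c[1]/c[2]
def snap(name,tag):
    from cell import get_image
    im=get_image(name); im["name"]=name
    pickle.dump(im,open(f"pics/{tag}.pkl","wb")); cv2.imwrite(f"pics/{tag}.png",im["pixels"][:,:,::-1]); return im
def load(tag): return pickle.load(open(f"pics/{tag}.pkl","rb"))
E
python3 - <<'E'
from h import *
a=snap("top","top0");b=snap("side","side0");c=snap("wrist","wr0")
for i in (a,b,c): print(i["fovy"],i["cx"],i["cy"],-np.array(i["R"]).T@i["t"])
E
```

```text
51.116558263276325 247.72987587105322 194.2976974883922 [ 0.47048042 -0.10779047  0.87450915]
46.38441015426676 257.07796263831784 191.0098670293482 [ 0.19480853 -0.61538081  0.93788804]
65.70646984690485 250.75337434523087 190.97064986707164 [ 0.21665674 -0.59005616  0.37239604]
```

View pics/top0.png

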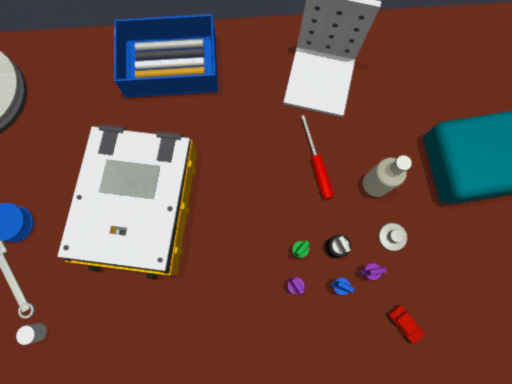

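View pics/side0.png

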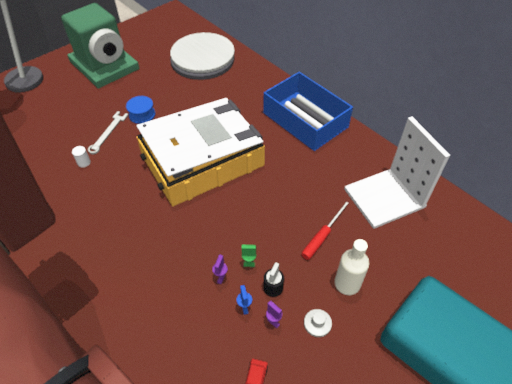

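The steel stud in the black stand is at about (340,246) in top and (274,280) in side. The coloured blue, green and purple studs around it are decoys. The slot is near (118,231) in top. One crop to confirm both.

```bash
python3 - <<'E'
from h import *
a=load("top0")["pixels"];b=load("side0")["pixels"]
f=lambda p,x,y,w,h:cv2.resize(p[y:y+h,x:x+w,::-1],(400,300),interpolation=cv2.INTER_CUBIC)
A=np.vstack([np.hstack([f(a,310,221,64,48),f(a,88,206,64,48)]),np.hstack([f(b,240,248,64,48),f(b,143,118,64,48)])])
cv2.imwrite("pics/crop0.png",A)
T=load("top0")
for n,u,v,z in [("stud",340,246,.08),("slot",118,231,.111),("c1",93,128,.08),("c2",193,138,.08),("c3",62,262,.12),("c4",178,272,.1)]: print(n,onplane(T,u,v,z))
E
```

```text
stud [ 0.52311074 -0.28796375  0.08      ]
slot [0.57585213 0.13871273 0.111     ]
c1 [0.80090254 0.20231194 0.08      ]
c2 [ 0.76529951 -0.0067957   0.08      ]
c3 [0.52319751 0.23968406 0.12      ]
c4 [0.49210072 0.02810175 0.1       ]
```

View pics/crop0.png

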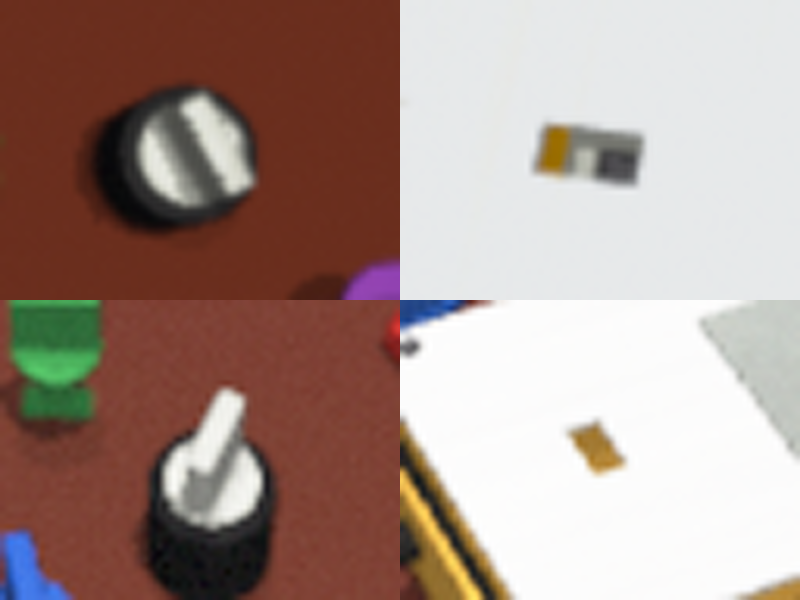

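The crop shows the steel stud with a pale wing in a black sleeve, so it fits the description (the coloured ones stand without a sleeve). The slot is confirmed as well. I'll measure both with masks and then hover the wrist camera over each.

```bash
cat >> h.py <<'E'
from scipy.spatial.transform import Rotation as Ro
def quat(yaw): # tool down; tool y axis at angle yaw in the world
    y=np.array([np.cos(yaw),np.sin(yaw),0]); z=np.array([0,0,-1.]); x=np.cross(y,z)
    return Ro.from_matrix(np.c_[x,y,z]).as_quat()
E
python3 - <<'E'
from h import *
from cell import arm,planner,effector
T=load("top0")
P=lambda pts,z:np.array([onplane(T,u,v,z)[:2] for u,v in pts])
w=P([(310+x/6.25,221+y/6.25) for x,y in[(185,97),(208,92),(255,182),(235,193)]],.092)
s=P([(88+x/6.25,206+y/6.25) for x,y in[(140,124),(243,134),(237,185),(133,172)]],.111)
print("wing",w.mean(0),np.diff(w,axis=0)); print("slot",s.mean(0),np.diff(s,axis=0))
W=w.mean(0);S=s.mean(0)
R0=Ro.from_quat(arm.current_ee_rot()); p=np.array(arm.current_tcp_pos())
c=load("wr0"); C=-np.array(c["R"]).T@c["t"]; off=R0.inv().apply(C-p); print("cam in tool",off, "R0",R0.as_matrix().round(2))
d=w[2]-w[1]; wa=np.arctan2(d[1],d[0]); print("wing dir",wa)
e=s[1]-s[0]; sa=np.arctan2(e[1],e[0]); print("slot dir",sa)
for k in (0,1):
  for nm,pos,a in (("stud",W,wa+np.pi/2),("slot",S,sa+np.pi/2),("slot+",S,sa+np.pi),("slot-",S,sa)):
    j=planner.inverse_kinematics([*pos,.15],quat(a+k*np.pi)); print(nm,k,None if j is None else np.round(j,2))
E
```

```text
wing [ 0.52641518 -0.29601536] [[ 0.0011024  -0.00730992]
 [-0.02859983 -0.01139483]
 [-0.00297181  0.0065435 ]]
slot [0.57662305 0.13849474] [[-0.00506755 -0.03157393]
 [-0.0155392   0.00182443]
 [ 0.0059681   0.03175726]]
cam in tool [ 0.07212231 -0.00022004 -0.14211177] R0 [[ 0.97  0.23 -0.  ]
 [ 0.23 -0.97  0.  ]
 [ 0.   -0.   -1.  ]]
wing dir -2.762446629341466
slot dir -1.729937096619502
stud 0 [-0.63  0.25  1.73 -0.    1.16  0.56]
slot 0 [ 0.12  0.23  1.76 -0.    1.15  0.28]
slot+ 0 [ 0.12  0.23  1.76 -0.    1.15 -1.29]
slot- 0 [ 0.12  0.23  1.76 -0.    1.15  1.85]
stud 1 [-0.63  0.25  1.73 -0.    1.16 -2.58]
slot 1 None
slot+ 1 [ 0.12  0.23  1.76 -0.    1.15  1.85]
slot- 1 [ 0.12  0.23  1.76 -0.    1.15 -1.29]
```

```bash
python3 - <<'E'
from h import *
from cell import arm,planner,effector
W=np.array([.5264,-.2960]); q=quat(-2.7624+np.pi/2)
x=Ro.from_quat(q).apply([.072,0,0])[:2]
arm.move_to([*(W-x),.16],q)
effector.command_gripper(.034,effort=60)
snap("wrist","wr1"); print(arm.current_t())
im=load("wr1"); u,v=proj(im,[*W,.092]); print(u,v, np.array(im["R"]).round(2))
p=im["pixels"]; x0,y0=int(u)-80,int(v)-60
cr=p[max(y0,0):y0+120,max(x0,0):x0+160,::-1]; print(x0,y0,cr.shape)
cv2.imwrite("pics/c1.png",cv2.resize(cr,None,fx=5,fy=5,interpolation=cv2.INTER_CUBIC))
E
```

```text
2.3333
250.84925925363345 106.49724520390404 [[ 0.37 -0.93 -0.  ]
 [-0.89 -0.35  0.28]
 [-0.26 -0.1  -0.96]]
170 46 (120, 160, 3)
```

View pics/c1.png

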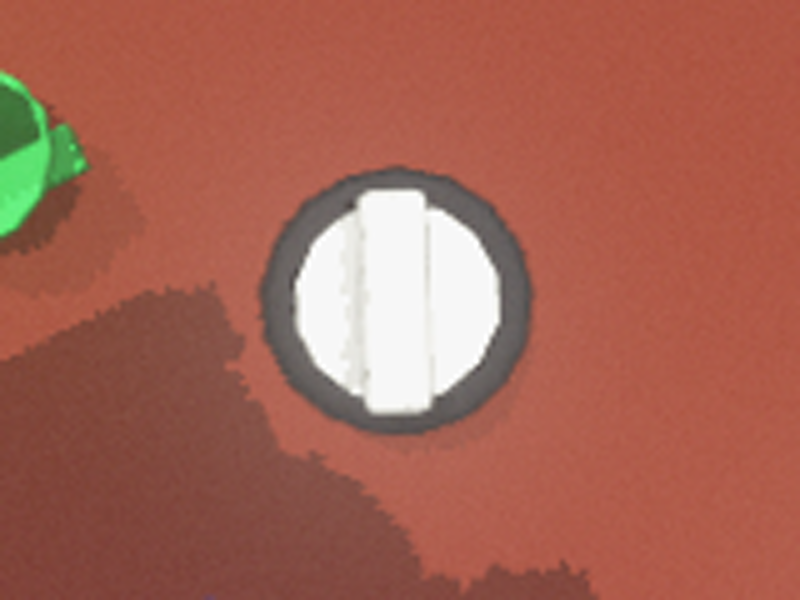

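The wing is clear in the crop, with top-face corners at (357,189), (424,189), (434,413) and (366,413), scale 5. I'll grasp from these, lift, and go on to view the slot.

```bash
python3 - <<'E'
from h import *
from cell import arm,planner,effector
im=load("wr1")
w=np.array([onplane(im,170+x/5,46+y/5,.092)[:2] for x,y in[(357,189),(424,189),(434,413),(366,413)]])
W=w.mean(0); d=(w[0]+w[1]-w[2]-w[3])/2; wy=np.linalg.norm(w[0]-w[1])
rim=np.mean([onplane(im,170+x/5,46+y/5,.056)[:2] for x,y in[(295,305),(501,305)]],axis=0)
a=np.arctan2(d[1],d[0]); 
if abs(np.angle(np.exp(1j*(a+2.7624))))>1.57: a+=np.pi
print("wing",W,"len",np.linalg.norm(d),wy,"dir",a,"flange mid",rim)
q=quat(a+np.pi/2)
arm.move_to([*W,.13],q)
arm.move_straight([*W,.062],feed=.08)
print("f",np.round(arm.current_ft_force(),2))
effector.command_gripper(0.0,effort=60); print("open",arm.current_opening(),arm.current_finger_force(),np.round(arm.current_ft_force(),2),arm.current_tcp_pos())
arm.move_straight([*W,.20],feed=.12)
print("lift",arm.current_opening(),np.round(arm.current_ft_force(),2))
S=np.array([.5766,.1385]); q=quat(-1.7299+np.pi/2)
x=Ro.from_quat(q).apply([.072,0,0])[:2]
arm.move_to([*(S-x),.20],q)
snap("wrist","wr2");snap("top","top2");snap("side","side2"); print(arm.current_t(),arm.current_opening())
im=load("wr2");u,v=proj(im,[*S,.111]);x0,y0=int(u)-80,int(v)-30;print(x0,y0)
cr=im["pixels"][max(y0,0):y0+120,x0:x0+160,::-1]; print(cr.shape)
cv2.imwrite("pics/c2.png",cv2.resize(cr,None,fx=5,fy=5,interpolation=cv2.INTER_CUBIC))
E
```

```text
wing [ 0.52614379 -0.2947529 ] len 0.03178042467006821 0.009302939440327049 dir 3.561054380556586 flange mid [ 0.52573048 -0.29516511]
f [ 0.13 -0.65 -0.04]
open 0.008534365014864946 59.40019905567169 [ 0.04 -0.48  2.17] [ 0.52680616 -0.29520845  0.06296192]
lift 0.009192539199941882 [-0.2   0.47 -2.66]
6.8917 0.008876706555711437
169 74
(120, 160, 3)
```

View pics/c2.png

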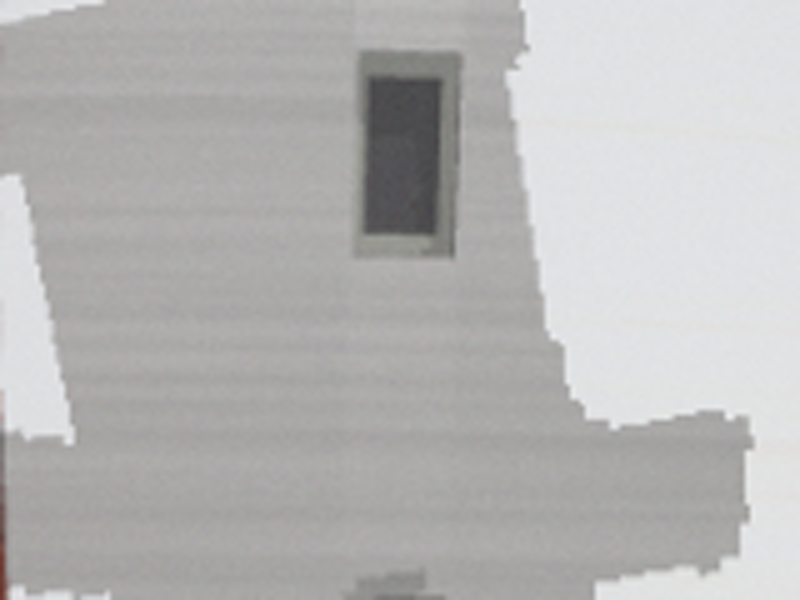

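The cover slot's corners in the crop are (360,51), (461,53), (454,257) and (355,256). The receptacle's slot shows inside it at (367,77), (441,80), (436,235) and (363,233). Next I'll compute both, and check the held stud in the same picture.

```bash
python3 - <<'E'
from h import *
from cell import arm
im=load("wr2");P=lambda pts,z:np.array([onplane(im,169+x/5,74+y/5,z)[:2] for x,y in pts])
def rep(n,c):
    d=(c[0]+c[1]-c[2]-c[3])/2; e=(c[1]+c[2]-c[0]-c[3])/2
    print(n,c.mean(0).round(4),"L",np.linalg.norm(d).round(4),"W",np.linalg.norm(e).round(4),"dir",np.arctan2(d[1],d[0]).round(4))
for z in(.108,.111,.114): rep(f"cover{z}",P([(360,51),(461,53),(454,257),(355,256)],z))
for z in(.0565,.064,.0715): rep(f"cam{z}",P([(367,77),(441,80),(436,235),(363,233)],z))
p=np.array(arm.current_tcp_pos()); print(p, Ro.from_quat(arm.current_ee_rot()).as_matrix().round(3)[:,:2].T)
print("foot px",proj(im,[*p[:2],.144]))
cv2.imwrite("pics/c3.png",cv2.resize(im["pixels"][170:384,140:360,::-1],None,fx=2.7,fy=2.7,interpolation=cv2.INTER_CUBIC))
E
```

```text
cover0.108 [0.5776 0.1384] L 0.0323 W 0.0156 dir 1.3805
cover0.111 [0.5776 0.1384] L 0.0319 W 0.0154 dir 1.3805
cover0.114 [0.5776 0.1384] L 0.0315 W 0.0152 dir 1.3805
cam0.0565 [0.5765 0.1384] L 0.0299 W 0.014 dir 1.3805
cam0.064 [0.5765 0.1384] L 0.0291 W 0.0136 dir 1.3805
cam0.0715 [0.5765 0.1384] L 0.0284 W 0.0132 dir 1.3805
[0.56550958 0.06605586 0.19999002] [[ 0.161  0.987 -0.   ]
 [ 0.987 -0.161  0.   ]]
foot px (np.float64(250.16701904508201), np.float64(210.18289737047218))
```

View pics/c3.png

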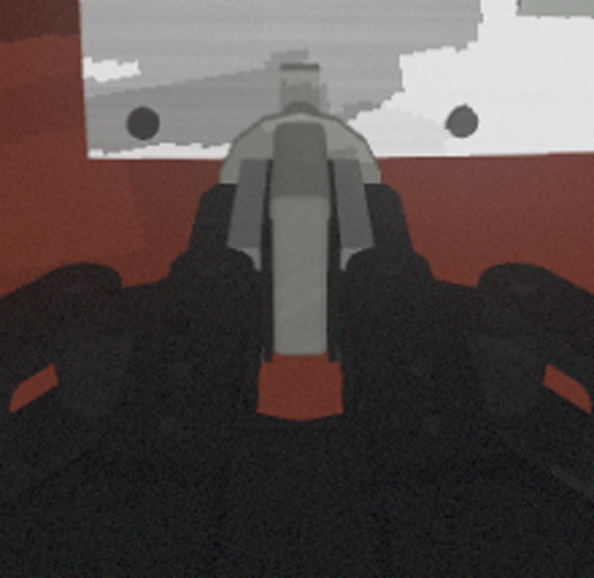

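The held stud stands straight in the pads. The front end of the cross-bar is at crop (300,66), and the wing top's ends are at (300,197) and (302,355). Comparing these with where they should project.

```bash
python3 - <<'E'
from h import *
im=load("wr2");p=np.array([.56551,.06606]);x=np.array([.161,.987]);y=np.array([.987,-.161])
f=lambda t:[(140+u/2.7,170+v/2.7) for u,v in t]
for n,px,z,e in(("barbottom",(300,66),.143,.013),("bartop",(300,66),.151,.013),("wingfront",(300,197),.229,.016),("wingback",(302,355),.229,-.016)):
    X=onplane(im,*f([px])[0],z)[:2]-p; print(n,"along x",(X@x-e).round(4),"y",(X@y).round(4))
from cell import planner
for dy in(.0,):
  for a in(-np.pi/2,np.pi/2):
    for z in(.2,.08):print(planner.inverse_kinematics([.577,.1384,z],quat(1.3805-np.pi/2+a)).round(2))
  print(planner.inverse_kinematics([.577,.1384,.1],quat(1.3805-np.pi/2)).round(2))
E
```

```text
barbottom along x -0.0016 y 0.0007
bartop along x 0.0008 y 0.0006
wingfront along x 0.0002 y 0.0004
wingback along x 0.001 y 0.0008
[ 0.12  0.18  1.72 -0.    1.24  1.88]
[ 0.12  0.32  1.79 -0.    1.03  1.88]
[ 0.12  0.18  1.72 -0.    1.24 -1.26]
[ 0.12  0.32  1.79 -0.    1.03 -1.26]
[ 0.12  0.29  1.78 -0.    1.06  0.31]
```

```bash
cat > down.py <<'E'
from h import *
from cell import arm
yaw=1.3805-np.pi/2; q=quat(yaw); R=Ro.from_quat(q)
base=np.array([.5768,.1384])-R.apply([.0004,.0005,0])[:2]
E
python3 - <<'E'
from down import *
arm.move_to([*base,.20],q)
arm.move_straight([*base,.172],feed=.08); arm.hold(.2)
b=np.array(arm.current_ft_force()); np.save("b.npy",b); print("bias",b.round(2),arm.current_t())
z=.172; log=[]
while z>.1275:
    z-=.003; arm.move_straight([*base,z],feed=.04); f=np.array(arm.current_ft_force())-b; log.append((round(z,4),*f.round(1)))
    if np.linalg.norm(f)>4: break
print(log,arm.current_t()); snap("wrist","wr3");snap("side","side3")
E
```

```text
bias [ 0.83 -0.34 -1.31] 7.9833
[(0.169, np.float64(-0.6), np.float64(1.1), np.float64(0.1)), (0.166, np.float64(-1.2), np.float64(-0.1), np.float64(-0.2)), (0.163, np.float64(0.1), np.float64(-0.2), np.float64(-0.1)), (0.16, np.float64(-0.4), np.float64(0.6), np.float64(0.3)), (0.157, np.float64(-0.5), np.float64(0.8), np.float64(0.1)), (0.154, np.float64(-0.7), np.float64(0.1), np.float64(0.2)), (0.151, np.float64(-0.4), np.float64(0.4), np.float64(0.1)), (0.148, np.float64(-1.1), np.float64(0.2), np.float64(-0.0)), (0.145, np.float64(-1.5), np.float64(0.2), np.float64(-0.0)), (0.142, np.float64(-1.1), np.float64(0.4), np.float64(0.2)), (0.139, np.float64(-0.8), np.float64(-0.1), np.float64(-0.1)), (0.136, np.float64(-1.5), np.float64(1.2), np.float64(-0.1)), (0.133, np.float64(-0.9), np.float64(1.1), np.float64(-0.4)), (0.13, np.float64(-0.9), np.float64(0.6), np.float64(-0.3)), (0.127, np.float64(-1.4), np.float64(-0.6), np.float64(0.3))] 11.7333
```

The stud is through the cover slot without contact. Now I'll feel for the flange, then the floor.

```bash
python3 - <<'E'
from down import *
b=np.load("b.npy"); z=.127; log=[]
while z>.088:
    z-=.001 if z>.108 else .0006
    arm.move_straight([*base,z],feed=.02); f=np.array(arm.current_ft_force())-b; log.append((round(z,4),round(arm.current_tcp_pos()[2],4),*f.round(1).tolist()))
    if f[2]>11 or (len(log)>1 and f[2]-log[-2][4]>1.8) or np.hypot(*f[:2])>5: break
for l in log: print(*l)
print(arm.current_t(),arm.current_opening(),arm.current_tcp_pos())
E
```

```text
0.126 0.126 -1.2 -0.0 -0.0
0.125 0.1249 0.1 -0.4 0.5
0.124 0.1239 -1.0 -0.1 0.9
0.123 0.1234 -1.5 0.2 3.8
12.8333 0.009079689228624769 [0.5763682  0.13814265 0.1234435 ]
```

That 3.8 N is the flange meeting the cover's spring (3 N preload at the expected height). Carrying on.

```bash
python3 - <<'E'
from down import *
b=np.load("b.npy"); z=.123; log=[]
while z>.088:
    z-=.001 if z>.112 else .0007
    arm.move_straight([*base,z],feed=.02); f=np.array(arm.current_ft_force())-b; log.append((round(z,4),round(arm.current_tcp_pos()[2],4),*f.round(1).tolist()))
    if f[2]>12 or (len(log)>1 and f[2]-log[-2][4]>1.6) or np.hypot(*f[:2])>5: break
for l in log: print(*l)
print(arm.current_t(),arm.current_opening(),arm.current_tcp_pos())
E
```

```text
0.122 0.1222 -0.2 0.4 2.9
0.121 0.1211 -1.2 0.5 2.2
0.12 0.12 -0.8 0.7 3.9
13.5833 0.009326770004716146 [0.5763119  0.13818497 0.12001025]
```

```bash
python3 - <<'E'
from down import *
b=np.load("b.npy"); z=.120; log=[]
def F(): 
    r=[]
    for _ in range(4): r.append(np.array(arm.current_ft_force())-b); arm.hold(.02)
    return np.mean(r,0)
while z>.088:
    z-=.001 if z>.112 else .0007
    arm.move_straight([*base,z],feed=.025); f=np.array(arm.current_ft_force())-b; e=3+240*(.1235-z)+2.2
    if f[2]>e or np.hypot(*f[:2])>4: f=F()
    log.append((round(z,4),round(arm.current_tcp_pos()[2],4),*f.round(1).tolist()))
    if f[2]>e or np.hypot(*f[:2])>4: break
for l in log: print(*l)
print(arm.current_t(),arm.current_opening(),arm.current_tcp_pos())
E
```

```text
0.119 0.119 -2.0 0.3 4.1
0.118 0.118 -1.2 0.9 4.0
0.117 0.117 -2.5 1.5 3.7
0.116 0.1159 -1.7 1.2 5.1
0.115 0.1149 -2.0 0.9 4.8
0.114 0.114 -2.3 1.3 4.2
0.113 0.113 -1.8 1.5 4.8
0.112 0.112 -2.1 1.6 5.6
0.1113 0.1113 -3.3 1.4 4.5
0.1106 0.1106 -2.5 1.6 5.4
0.1099 0.1098 -2.5 -0.1 5.6
0.1092 0.1092 -2.8 0.5 5.4
0.1085 0.1085 -3.0 1.4 5.4
0.1078 0.1078 -3.3 1.8 6.0
0.1071 0.1071 -2.9 2.4 5.3
0.1064 0.1064 -3.5 1.0 6.1
0.1057 0.1058 -3.2 2.2 6.8
0.105 0.1052 -4.1 1.1 7.3
18.2833 0.008634994941872736 [0.57623126 0.13809617 0.10519339]
```

The force follows the spring line, but the side load towards -x is growing. I'll give way 0.8 mm in that direction and continue.

```bash
python3 - <<'E'
from down import *
b=np.load("b.npy"); z=.105; log=[]
def F(): 
    r=[]
    for _ in range(4): r.append(np.array(arm.current_ft_force())-b); arm.hold(.02)
    return np.mean(r,0)
base=base-R.apply([0,.0008,0])[:2]; np.save("base.npy",base)
arm.move_straight([*base,z],feed=.02); print(F().round(1),arm.current_tcp_pos())
while z>.088:
    z-=.0006
    arm.move_straight([*base,z],feed=.025); f=np.array(arm.current_ft_force())-b; e=3+240*(.1235-z)+2.5
    if f[2]>e or np.hypot(*f[:2])>4.5: f=F()
    log.append((round(z,4),round(arm.current_tcp_pos()[2],4),*f.round(1).tolist()))
    if f[2]>e or np.hypot(*f[:2])>4.5: break
for l in log: print(*l)
print(arm.current_t(),arm.current_opening(),arm.current_tcp_pos())
E
```

```text
[-2.4  0.8  6.3] [0.57624661 0.13806487 0.10545562]
0.1044 0.1049 -3.6 0.3 7.6
0.1038 0.1044 -4.3 0.8 7.2
0.1032 0.1039 -3.7 1.4 6.8
0.1026 0.1033 -3.9 0.3 8.1
0.102 0.1028 -4.2 1.1 7.9
0.1014 0.1022 -3.4 0.7 7.8
0.1008 0.1016 -3.1 0.6 8.2
0.1002 0.101 -4.1 0.6 7.8
0.0996 0.1005 -3.4 1.3 7.8
0.099 0.0999 -3.9 0.2 8.3
0.0984 0.0994 -4.0 1.0 8.9
0.0978 0.099 -4.4 0.6 8.9
0.0972 0.099 -5.2 0.5 11.7
22.05 0.009230175407005655 [0.57631315 0.1381048  0.09896406]
```

The TCP stalled at 0.0990 while the force jumped from 8.9 to 11.7 N, so this is the floor (foot about 42 mm, within the stated range). I'll ease off about 1.7 mm by the measured height and turn in small steps, watching the torque.

```bash
python3 - <<'E'
from down import *
b=np.load("b.npy"); base=np.load("base.npy"); z=.0972
base=base+R.apply([0,.0004,0])[:2]
st=lambda:(np.round(arm.current_tcp_pos(),4).tolist(),(np.array(arm.current_ft_force())-b).round(1).tolist(),np.round(arm.current_ft_torque(),2).tolist())
goal=.0990+.0017
for _ in range(6):
    e=goal-arm.current_tcp_pos()[2]
    if abs(e)<.0003: break
    z+=e; arm.move_straight([*base,z],feed=.02); arm.hold(.1)
print(z,st())
ax=base+R.apply([.0004,.0005,0])[:2]
for k in range(1,7):
    a=yaw+k*np.pi/12; qq=quat(a); p=ax-Ro.from_quat(qq).apply([.0004,.0005,0])[:2]
    arm.move_straight([*p,z],qq,feed=.02); s=st(); print(k,*s,round(arm.current_joint_positions()[5],3))
    e=goal-s[0][2]
    if abs(e)>.0004: z+=e*.8
    if abs(s[2][2])>.6 or np.linalg.norm(s[1])>15: print("stop"); break
np.save("st.npy",[*p,z,a]); print(arm.current_t(),arm.current_opening())
E
```

```text
0.09986281645860541 ([0.5763, 0.1381, 0.1006], [-4.5, 1.2, 8.6], [0.1, 0.5, -0.01])
1 [0.5771, 0.137, 0.1008] [-3.3, -0.6, 8.5] [-0.31, 0.36, -0.01] 0.045
2 [0.5769, 0.1363, 0.1008] [-4.0, -1.9, 9.1] [-0.55, 0.5, -0.02] -0.217
3 [0.5767, 0.136, 0.1006] [-4.6, -3.5, 8.1] [-0.64, 0.63, -0.07] -0.479
4 [0.5766, 0.1359, 0.1004] [-5.6, -3.4, 8.8] [-0.74, 0.72, -0.02] -0.741
5 [0.5765, 0.1358, 0.1003] [-4.6, -3.0, 8.4] [-0.75, 0.7, -0.07] -1.002
6 [0.5765, 0.1358, 0.1002] [-4.9, -5.3, 8.8] [-0.76, 0.76, -0.05] -1.264
25.2 0.0091368272073499
```

```bash
python3 - <<'E'
from down import *
b=np.load("b.npy"); px,py,z,a=np.load("st.npy"); p=[px,py]
y=Ro.from_quat(arm.current_ee_rot()).as_matrix()[:,1]; print("cmd",p,"yaw err",np.arctan2(y[1],y[0])-a)
for k in range(12):
    z+=.0008; arm.move_straight([*p,z],feed=.02); f=(np.array(arm.current_ft_force())-b).round(1)
    print(round(z,4),np.round(arm.current_tcp_pos(),4),f,np.round(arm.current_ft_torque()[2],2))
    if f[2]<-2: break
print(arm.current_t()); snap("wrist","wr4"); snap("side","side4")
E
```

```text
cmd [np.float64(0.576705425059576), np.float64(0.13790902588597378)] yaw err 0.0007233319144313022
0.1011 [0.5764 0.136  0.1013] [-5.7 -3.   8.4] -0.07
0.1019 [0.5765 0.1361 0.102 ] [-3.9 -3.3  7.1] -0.06
0.1027 [0.5765 0.1361 0.1026] [-5.1 -3.8  7.1] -0.09
0.1035 [0.5764 0.1363 0.1029] [-4.3 -5.   4.1] -0.14
0.1043 [0.5766 0.1371 0.1044] [-3.9 -4.1  7.1] -0.02
0.1051 [0.5768 0.1375 0.1054] [-3.7 -4.2  7. ] -0.01
0.1059 [0.5767 0.1376 0.1055] [-1.3 -3.1  3.4] -0.0
0.1067 [0.5767 0.1376 0.1056] [ 1.1 -4.  -4.1] 0.01
27.2
```

It stopped rising at 0.1055, which is floor + 6.5 mm, and the force went negative there: it is seated in the groove. Releasing and withdrawing.

```bash
python3 - <<'E'
from down import *
from cell import effector
px,py,_,a=np.load("st.npy"); qq=quat(a)
arm.move_straight([px,py,.1061],feed=.02)
effector.command_gripper(.03)
arm.move_straight([px,py,.20],feed=.12)
x=Ro.from_quat(qq).apply([.072,0,0])[:2]
arm.move_straight([px-x[0],py-x[1],.20],feed=.15)
im=snap("wrist","wr5");sd=snap("side","side5"); print(arm.current_t(),arm.current_ft_force())
f=lambda i,z,w:(lambda u,v:cv2.resize(i["pixels"][int(v)-w*3//4:int(v)+w*3//4,int(u)-w:int(u)+w,::-1],(400,300),interpolation=cv2.INTER_CUBIC))(*proj(i,[.577,.138,z]))
cv2.imwrite("pics/c5.png",np.hstack([f(im,.1,60),f(sd,.1,70)]))
E
```

```text
29.55 [-0.29983752  0.64727352  0.00594117]
```

View pics/c5.png

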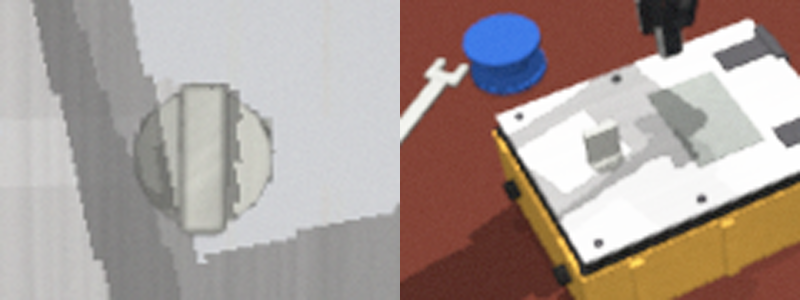

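The stud stands upright with its flange flat on the cover. The wing (crop centre (204,158)) is turned a quarter along the housing's x, and the cover is held down. Handing in.

```bash
python3 -c "
from cell import arm
print(arm.close_job(),arm.current_t())"
```

```text
the job is handed in; nothing more can be done
the job is handed in; nothing more can be done
```

The job is handed in: the stud is turned a quarter and seated in its groove 6.5 mm above the receptacle's floor, holding the cover down; the highest push I read was about 13 N, and it took about 30 s.

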